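# Set out the polishing kit on the bench mat

## Task

Set out the polishing kit on the green bench mat, where front means the robot's side: stand the mould insert upright in the middle of the steel work block, its long side along the block's long side, and stand the paste jar midway between the work block and the roll of tape on the mat. Set the loupe straight in front of the jar and the dark oil bottle straight behind it, in line with the mat's short edges, each with a gap of about 30 mm to the jar; leave the slim white glue bottle and the tape where they are.

Things in the scene. Friction and masses are not known exactly. Their poses are not given: they have to be found in the camera images.
- mat: thin green bench mat, fixed, 200 mm front to back, 280 mm wide, 3 mm thick; it lies on the bench to the robot's right. Origin at the centre of its underside; its x axis points to the back (away from the robot) across its short side, its y axis to the left along its long edges; turned up to about 0.2 rad. To the left of it, in the middle of the bench, stands a steel riser 0.38 m high (x beyond 0.525 m, y from -0.04 to 0.20 m): carry things round it on the robot's side
- work_block: low bright steel block fixed on the mat, 50 mm (x) by 66 mm (y) by 16 mm high, its long side along the mat's long edges; origin at the centre of its underside, which is on the mat's top (so its top is 19 mm above the bench). It stands on the mat's middle line, 95 mm left or right of the mat's centre: it and the tape change places from start to start
- tape_roll: roll of masking tape lying flat on the mat, 86 mm across, 24 mm high, at the other end of the mat's middle line, 95 mm from the mat's centre (a second roll, far left, is not meant); origin at the centre of its underside. Leave it
- mould_insert: grey steel mould insert standing upright on the bench on the left, 44 mm long (its x) by 30 mm wide (its y) by 47 mm high, toothed on top, about 0.4 kg; origin at the centre of its underside. Grasp it across the 30 mm. (The other inserts, up on and in the riser, are not meant.)
- oil_bottle: dark brown bottle of polishing oil with a black cap, upright among the kit near the bench's front edge (another stands far back, out of reach), 42 mm diameter, 69 mm high; origin at the centre of its underside
- paste_jar: small squat white jar with a steel-rimmed lid, upright, 47 mm diameter, 37 mm high; origin at the centre of its underside. Grasp it round the white body, below 25 mm
- loupe: black eye loupe standing on its rim, a short round barrel with a glass in it, 42 mm diameter, 21 mm high; origin at the centre of its underside
- glue_bottle: slim white bottle with a blue collar and a nozzle, 27 mm diameter, 74 mm high; origin at the centre of its underside. It stands among the kit. Leave it
There are look-alikes about, which are no part of the job. Leave any pink look-alike of the loupe alone.

How it is judged:
At the end, for the whole second after the job is handed in: Insert on the block within 10 mm of centre; jar on the mat within 13 mm each way of midway between block and tape; loupe in front of it, bottle behind, gaps 15 to 45 mm, within 20 mm of the mat's middle line; insert parallel to the long edges within 0.2 rad; all upright, released, at rest (horizontal distance between mould_insert and work_block below 0.01 m and angle between the x axis of mould_insert and the y axis of mat, either way round below 0.2 rad and z of mould_insert in the frame of mat between 0.015 and 0.022 m and x of paste_jar in the frame of mat between -0.013 and 0.013 m and y of paste_jar in the frame of mat between -0.013 and 0.013 m and z of paste_jar in the frame of mat between 0 and 0.007 m and y of loupe in the frame of mat between -0.02 and 0.02 m and x of loupe in the frame of mat between -0.103 and -0.045 m and z of loupe in the frame of mat between 0 and 0.007 m and horizontal distance between loupe and paste_jar between 0.059 and 0.089 m and y of oil_bottle in the frame of mat between -0.02 and 0.02 m and x of oil_bottle in the frame of mat between 0.045 and 0.103 m and z of oil_bottle in the frame of mat between 0 and 0.007 m and horizontal distance between oil_bottle and paste_jar between 0.059 and 0.089 m and angle between each of mould_insert, oil_bottle, paste_jar, loupe's own z axis and vertical below 0.12 rad and linear speed of each of mould_insert, oil_bottle, paste_jar, loupe below 0.01 m/s and contact force between each of mould_insert, oil_bottle, paste_jar, loupe and the fingers below 0.1 N); the robot touches nothing.
It fails at once if the glue bottle is moved from its place by more than 30 mm (distance of glue_bottle from where it was at the start of the episode above 0.03 m).
It fails at once if the roll of tape is moved by more than 15 mm (distance of tape_roll from where it was at the start of the episode above 0.015 m).
It also fails if it takes over 144 s, if anything falls off the work surface, if the arm or the gripper's body presses on something with over 40 N, if the wrist force passes 120 N, or if a joint passes its speed limit or range.

## Robot

A 6-joint arm with a two-finger parallel gripper is mounted at the origin on a cart in front of the work surface, level with it; the furniture and walls round the work are solid. World frame = base frame: x ahead of the robot, y to its left, z up, the work surface at z = 0. Lengths are in m, angles in rad, forces in N, time in s.
With the tool pointing down it reaches from about 0.35 to 0.85 m from the base axis. Payload 8.1 kg.
Tool frame: the origin (TCP) lies at the very end of the fingers, on their centre line; the grasp point (between the pads) lies 19 mm behind it; z points along the fingers, y is the line along which they close (so a half turn about z gives the same grasp; the last joint's range is limited). The gripper opens to 85 mm and grips with 20 to 120 N. Pads are 22 mm wide; open, the fingers measure 114 mm over their backs; the gripper's body (76 mm by 85 mm) begins 54 mm behind the grasp point. The pads swing forward as they close: fully open they stand 13 mm farther back than shut.
Start: joints at [-1.27, 0.13, 1.488, -0, 1.523, -0.085], TCP at [0.226, -0.556, 0.208] pointing down, gripper open.
Joint ranges: [-2.96, 2.96], [-0.89, 2.26], [0.02, 2.5], [-1.34, 4.48], [0, 2.73], [-2.66, 2.66]. Speed limits (rad/s): [2.39, 2.39, 2.79, 3.14, 3.14, 3.14].

## Interface

Orientations are given as a unit quaternion [x, y, z, w].
In Python, from cell import robot, vision, hand_in gives the robot as it stands.
- The arm moves only by the shell command python3 -m inch 'ROWS' [FORCE]. ROWS is JSON, one flat list of numbers, 7 for each row, row after row: the shift along the tool's x, y, z each as a share of 80 cm, from -1 to 1, then the turn, a rotation vector about the tool's x, y, z each as a share of 4 degrees, from -1 to 1, then the closure, from -1 (fully open) to 1 (shut). In form: [x, y, z, rx, ry, rz, fingers, x, y, z, rx, ry, rz, fingers, ...]. A call has 1 to 20 rows; each row shifts and turns the commanded pose from where the row before left it, along the tool's axes as they then stand; what a row does not reach is not made up. A row lasts 1/8 s, in which the tool goes at most 62.5 mm and 10.7 degrees, less where a joint would pass 70% of its speed; a pose out of reach is approached as far as the arm can. A call with a number of a shift or a turn outside -1 to 1 is refused whole. A call with a gripper value outside its range is refused whole. The fingers move at their own pace and stop on an object; FORCE is the grip in N (left out, the last holds). Time passes only in rows, so rows that do not move let the fingers close. It gives the time, the measured TCP pose, the force, the opening and the grip force at its end, in the units of the state.
- robot.read_state(): the state, without advancing time (a new reading comes with each control period).
- vision.read_camera(name): name is "scene" or "top" or "wrist"; returns the picture (420x560x3 uint8, red, green, blue); there is no depth.
- vision.camera_info(name): a dict with "fx", "fy", "cx", "cy" (pixels), "rvec" (rotation vector, rad) and "tvec" (3), from world to camera coordinates, as OpenCV has them. Camera axes: x right, y down, z forward; pixel columns grow to the right and rows downward; lengths in m; the calibration is good to about 2 mm. The wrist camera is an equidistant fisheye: a pixel r from the principal point sees the ray r / f radians off the axis. A picture is of the moment at which its call begins: read the wrist's pose just before it. camera_info takes no time and is no camera call; for the wrist camera it gives the pose at the moment of the call.
- hand_in(): hands the job in; it is judged then, once.
The state is a dict: "time_s": time; "joints": joint angles; "dq": joint speeds; "effort": joint torques, N m; "eef_pos": TCP position; "eef_rot": TCP orientation; "contact_force": force on the tool from outside, world axes, zero at the start; "wrist_torque": the same for the moment, N m; "gripper_width": opening from 0.0 (shut) to 1.0 (fully open); "grasp_force": force on a finger pad.
Only numpy, scipy, OpenCV 4.12 (cv2) and the standard library are available. Lean on these libraries where they do the work, as an engineer would, in place of code of your own. Each camera call takes 0.05 s, during which the arm holds its last target. There are 200 camera calls.

## Working session

There is one attempt and no reset: what is moved stays moved. The work goes in short steps, Python scripts to look and compute and a shell command to move; the robot and the scene stay as the last step left them, time stands still between calls to the robot, and variables do not carry over. Pictures are saved under pics/ and viewed, at most 14 in all, crops included, and the job is handed in when it is done.

```bash
mkdir -p pics; ls; cat > h.py <<'E'
import numpy as np,cv2
from cell import robot,vision
from scipy.spatial.transform import Rotation as R
def snap(n,f):
    i=vision.camera_info(n);im=vision.read_camera(n);cv2.imwrite('pics/'+f+'.png',im[:,:,::-1]);return im,i
def p2w(i,u,v,z,fish=False):
    Rm=cv2.Rodrigues(np.array(i['rvec'],float))[0];t=np.array(i['tvec'],float).ravel()
    a=(u-i['cx'])/i['fx'];b=(v-i['cy'])/i['fy']
    if fish:
        r=np.hypot(a,b)+1e-9;d=np.array([a/r*np.sin(r),b/r*np.sin(r),np.cos(r)])
    else:d=np.array([a,b,1.])
    c=-Rm.T@t;d=Rm.T@d;s=(z-c[2])/d[2];return c+s*d
E
python3 - <<'E'
from h import *
for n in ['top','scene','wrist']:
    im,i=snap(n,n+'0');print(n,i)
s=robot.read_state();print(s)
print(R.from_quat(s['eef_rot']).as_matrix().round(3))
E
```

```text
pics
top {'fx': 544.4901695862096, 'fy': 544.4901695862096, 'cx': 282.0036255059741, 'cy': 207.53035057024772, 'rvec': array([ 2.19258226, -2.15672893,  0.09666771]), 'tvec': array([0.07269149, 0.55700777, 1.43050233])}
scene {'fx': 524.5876450984575, 'fy': 524.5876450984575, 'cx': 278.6049831831785, 'cy': 205.6408382566128, 'rvec': array([ 0.867776  , -2.53233132,  1.04009162]), 'tvec': array([0.48310403, 0.21279141, 1.46137605])}
wrist {'fx': 325.19226210127806, 'fy': 325.19226210127806, 'cx': 273.6226053539063, 'cy': 206.3849358719069, 'rvec': array([-2.40440176,  1.61810198,  0.23025635]), 'tvec': array([-0.59934857, -0.03611106,  0.37908512])}
{'time_s': 0.15, 'joints': array([-1.27041809e+00,  1.31012696e-01,  1.48902791e+00,  2.97272675e-05,
        1.52300925e+00, -8.53998912e-02]), 'dq': array([ 4.74136043e-05, -2.27258405e-03, -1.76302662e-03, -1.04670391e-03,
       -2.18617654e-04, -1.21779085e-03]), 'effort': array([ 9.14623943e-04, -5.70060539e+01, -5.01158774e+01, -2.27462069e-04,
        9.52208560e-03,  5.43259330e-05]), 'eef_pos': array([ 0.22566316, -0.55545029,  0.20677117]), 'eef_rot': array([ 9.81454390e-01,  1.91694417e-01, -6.34055427e-05, -7.25988766e-04]), 'contact_force': array([-0.09757157, -0.62883676, -0.2568678 ]), 'wrist_torque': array([-0.0260681 ,  0.04024164, -0.07331615]), 'grasp_force': 0.0, 'gripper_width': 1.0018266442291848}
[[ 0.927  0.376 -0.   ]
 [ 0.376 -0.927  0.001]
 [ 0.    -0.001 -1.   ]]
```

View pics/top0.png

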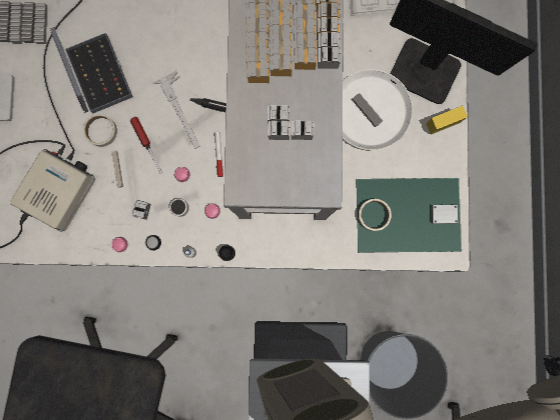

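View pics/scene0.png

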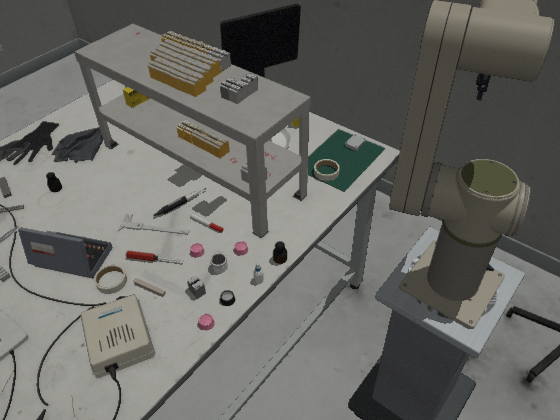

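View pics/wrist0.png

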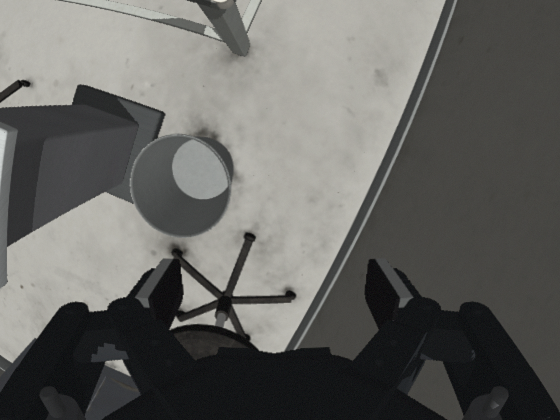

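```bash
python3 - <<'E'
import cv2,numpy as np
a=cv2.imread('pics/top0.png')[160:270,100:260];b=cv2.imread('pics/scene0.png')[220:340,165:325]
a=cv2.resize(a,(800,550)) ;b=cv2.resize(b,(733,550))
cv2.imwrite('pics/crop1.png',np.hstack([cv2.resize(a,(400,275)),cv2.resize(b,(400,300))[:275]]))
cv2.imwrite('pics/crop1.png',cv2.resize(np.vstack([cv2.resize(a,(436,300)),cv2.resize(b,(436,300))]),(436,600)))
E
python3 - <<'E'
from h import *
i=vision.camera_info('top')
for n,u,v,z in [('insert',142,210,.047),('c179',179,207,.037),('c153',153,242,.021),('glue',189,251,.05),('oil',227,252,.069),('tape',375,214,.027),('block',444,214,.019),('m1',357,179,.003),('m2',459,178,.003),('m3',357,252,.003),('m4',461,251,.003),('pink211',212,211,.02),('pink120',120,243,.02),('riser',229,207,.38),('riserR',342,207,.38)]: print(n,p2w(i,u,v,z).round(3))
E
```

```text
insert [0.541 0.45  0.047]
c179 [0.552 0.355 0.037]
c153 [0.458 0.424 0.021]
glue [0.436 0.323 0.05 ]
oil [0.435 0.221 0.069]
tape [ 0.542 -0.166  0.027]
block [ 0.546 -0.353  0.019]
m1 [ 0.639 -0.121  0.003]
m2 [ 0.647 -0.399  0.003]
m3 [ 0.441 -0.122  0.003]
m4 [ 0.448 -0.402  0.003]
pink211 [0.544 0.269 0.02 ]
pink120 [0.454 0.512 0.02 ]
riser [0.523 0.188 0.38 ]
riserR [ 0.527 -0.04   0.38 ]
```

View pics/crop1.png

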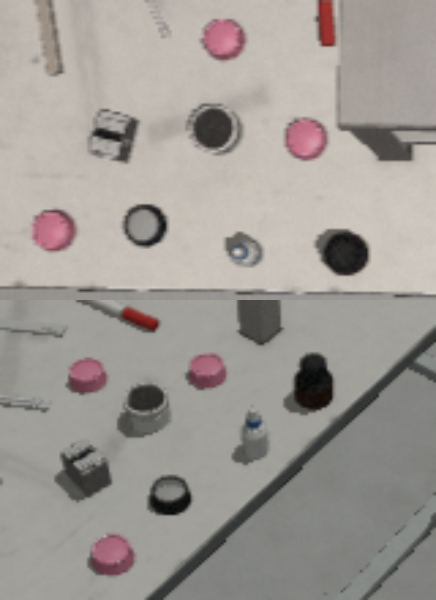

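Reading of the pictures (top view): the mould insert is at (142,210), with others only on the riser. The jar, white with a steel rim, is at (179,207), and the loupe, black ring with a glass, is at (153,242). The pink look-alikes at (120,243), (182,174) and (212,211) are to be left alone. The glue is at (189,251), and the oil bottle at (227,252), since the other one is far back. The tape is at (375,214) and the block at (444,214). The close crop confirms these choices.

```bash
python3 -m inch '[0,0,0,0,0,-1,-1,0,0,0,0,0,-1,-1,0,0,0,0,0,-1,-1,0,0,0,0,0,-1,-1,0,0,0,0,0,-1,-1,0,0,0,0,0,-1,-1,0,0,0,0,0,-1,-1,0,0,0,0,0,-1,-1,0,0,0,0,0,-1,-1,0,0,0,0,0,-1,-1,0,0,0,0,0,-1,-1,0,0,0,0,0,-1,-1,0,0,0,0,0,-1,-1,0,0,0,0,0,-1,-1,0,0,0,0,0,-1,-1,0,0,0,0,0,-1,-1,0,0,0,0,0,-1,-1]'
python3 -m inch '[0.07,0.022,0,0,0,0,-1,0.07,0.022,0,0,0,0,-1,0.07,0.022,0,0,0,0,-1,0.07,0.022,0,0,0,0,-1,0.07,0.022,0,0,0,0,-1,0.07,0.022,0,0,0,0,-1,0.07,0.022,0,0,0,0,-1,0.07,0.022,0,0,0,0,-1,0.07,0.022,0,0,0,0,-1,0.07,0.022,0,0,0,0,-1]'
python3 -m inch '[0.0625,0,0,0,0,0,-1,0.0625,0,0,0,0,0,-1,0.0625,0,0,0,0,0,-1,0.0625,0,0,0,0,0,-1,0.0625,0,0,0,0,0,-1,0.0625,0,0,0,0,0,-1,0,0.04,0,0,0,0,-1,0,0.04,0,0,0,0,-1,0,0,0,0,0,0,-1,0,0,0,0,0,0,-1]'
python3 - <<'E'
from h import *
im,i=snap('wrist','w1');Rm=cv2.Rodrigues(i['rvec'])[0];print(-Rm.T@i['tvec'],robot.read_state()['joints'].round(2))
np.save('w1.npy',np.array([*i['rvec'],*i['tvec']]))
print(Rm.round(2))
E
```

```text
time_s: 2.28
eef_pos: [0.2257, -0.5556, 0.2071]
eef_rot: [0.706, 0.709, 0.0, -0.0]
contact_force: [-0.0, 0.4, -0.4]
gripper_width: 0.999
grasp_force: 0.0
time_s: 3.52
eef_pos: [0.401, 0.0063, 0.2077]
eef_rot: [0.706, 0.708, 0.0, 0.0]
contact_force: [1.3, -0.8, 0.3]
gripper_width: 1.004
grasp_force: 0.0
time_s: 4.78
eef_pos: [0.4635, 0.3043, 0.2071]
eef_rot: [0.707, 0.708, -0.001, -0.0]
contact_force: [-0.3, -0.8, -0.1]
gripper_width: 0.997
grasp_force: 0.0
[0.46347709 0.3760046  0.37456812] [0.49 0.01 1.62 0.   1.52 0.49]
[[ 1.    0.    0.  ]
 [ 0.   -0.96  0.28]
 [ 0.   -0.28 -0.96]]
```

View pics/w1.png

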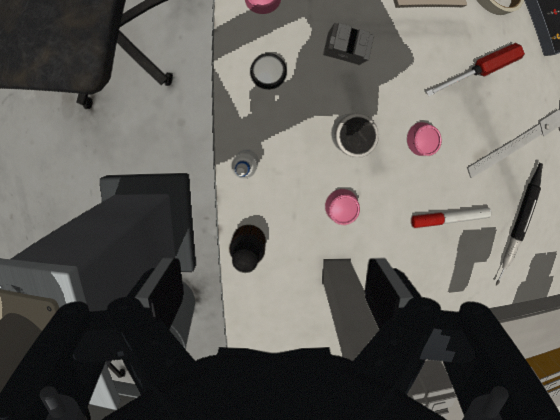

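Wrist view: jar (356,133), loupe (268,70), insert (349,43), oil cap (245,258) and glue (244,165); the pink look-alikes are at (263,2), (425,139) and (343,208).

```bash
python3 - <<'E'
from h import *
i=vision.camera_info('wrist')
for n,u,v,z in [('jar',356,133,.037),('loupe',268,70,.021),('oil',245,258,.069),('glue',244,164,.07),('ins',349,42,.047)]: print(n,p2w(i,u,v,z,True).round(3))
im=cv2.imread('pics/w1.png')[10:160,235:395];cv2.imwrite('pics/crop2.png',cv2.resize(im,(640,600),interpolation=cv2.INTER_CUBIC))
E
```

```text
jar [0.55  0.358 0.037]
loupe [0.458 0.424 0.021]
oil [0.434 0.23  0.069]
glue [0.436 0.328 0.07 ]
ins [0.539 0.453 0.047]
```

View pics/crop2.png

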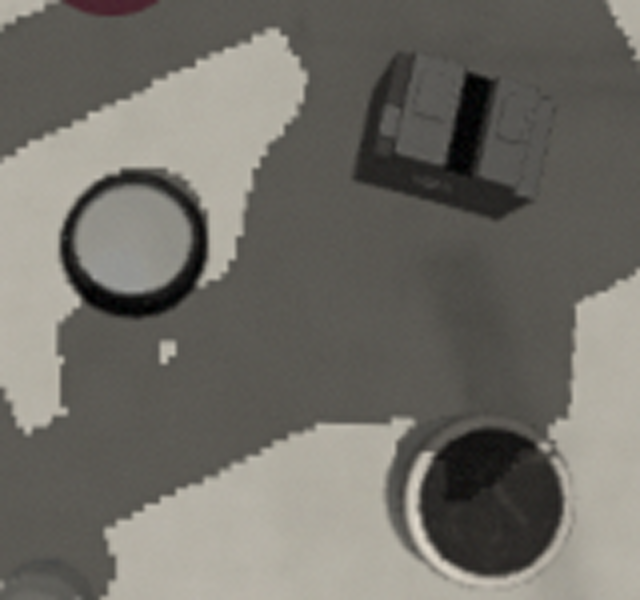

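```bash
python3 - <<'E'
from h import *
i=vision.camera_info('wrist')
f=lambda u,v,z:p2w(i,235+u/4,10+v/4,z,True)
P=[f(*q,.046) for q in [(412,55),(555,97),(533,200),(398,152)]]
print(np.round(P,3),np.mean(P,0))
for a,b in [(0,1),(3,2),(0,3),(1,2)]: d=P[b]-P[a];print(np.linalg.norm(d),np.degrees(np.arctan2(d[1],d[0])))
a,b=f(355,180,0),f(497,218,0);d=b-a;print(a,b,np.linalg.norm(d),np.degrees(np.arctan2(d[1],d[0])))
print('jar',f(488,503,.037),'loupe',f(134,242,.021))
E
```

```text
[[0.528 0.472 0.046]
 [0.566 0.464 0.046]
 [0.56  0.435 0.046]
 [0.525 0.445 0.046]] [0.54477274 0.4540588  0.046     ]
0.03861161737944401 -12.005636036492621
0.03677863143105012 -15.931807883997747
0.026885651708069738 -98.29076081361399
0.029347966291718208 -102.35186301143376
[0.52059178 0.44580781 0.        ] [0.56246709 0.43708915 0.        ] 0.042773313489136364 -11.761266130894716
jar [0.55168316 0.35479197 0.037     ] loupe [0.45808015 0.42318873 0.021     ]
```

```bash
python3 -m inch '[0.0325,0.0547,0,0,0,0,-1,0.0325,0.0547,0,0,0,0,-1,0,0,0.07,0,0,0,-1,0,0,0.07,0,0,0,-1,0,0,0.06,0,0,0,-1,0,0,0.03,0,0,0,-1,0,0,0.021,0,0,0,-1,0,0,0,0,0,0,-1]' 35
python3 -m inch '[0,0,0,0,0,0,1,0,0,0,0,0,0,1,0,0,0,0,0,0,1,0,0,0,0,0,0,1,0,0,0,0,0,0,1,0,0,0,0,0,0,1]' 35
```

```text
time_s: 5.82
eef_pos: [0.5506, 0.3564, 0.006]
eef_rot: [0.706, 0.708, -0.001, -0.0]
contact_force: [1.0, -0.2, -0.3]
gripper_width: 0.999
grasp_force: 0.0
time_s: 6.58
eef_pos: [0.5516, 0.3567, 0.0067]
eef_rot: [0.706, 0.708, -0.0, -0.0]
contact_force: [-0.3, -0.3, -0.1]
gripper_width: -0.001
grasp_force: 0.0
```

```bash
python3 - <<'E'
from h import *
im,i=snap('wrist','w2')
a=vision.read_camera('scene')[200:340,150:330,::-1]
cv2.imwrite('pics/w2.png',np.vstack([cv2.resize(im[:,:,::-1],(400,300)),cv2.resize(a,(400,300))]))
E
```

```text
(no output)
```

View pics/w2.png

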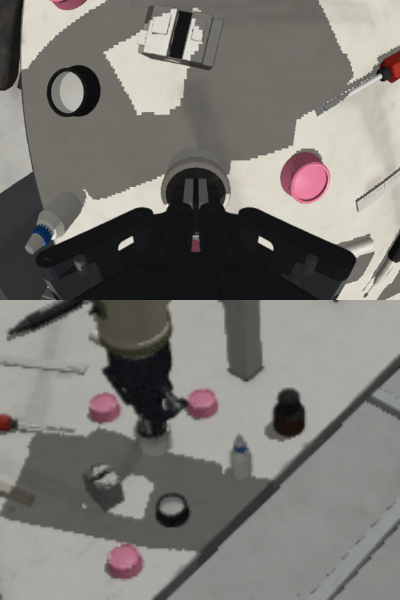

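```bash
python3 - <<'E'
from h import *
i=vision.camera_info('wrist')
im=vision.read_camera('wrist')
cv2.imwrite('pics/w3.png',cv2.resize(im[180:360,180:380,::-1],(660,594),interpolation=cv2.INTER_CUBIC))
for u,v in [(228,252),(322,252),(275,210),(275,240)]: print(p2w(i,u,v,.037,True).round(3),p2w(i,u,v,.0,True).round(3))
E
```

```text
[0.53  0.366 0.037] [0.525 0.349 0.   ]
[0.574 0.366 0.037] [0.58  0.349 0.   ]
[0.552 0.386 0.037] [0.552 0.375 0.   ]
[0.552 0.372 0.037] [0.553 0.357 0.   ]
```

View pics/w3.png

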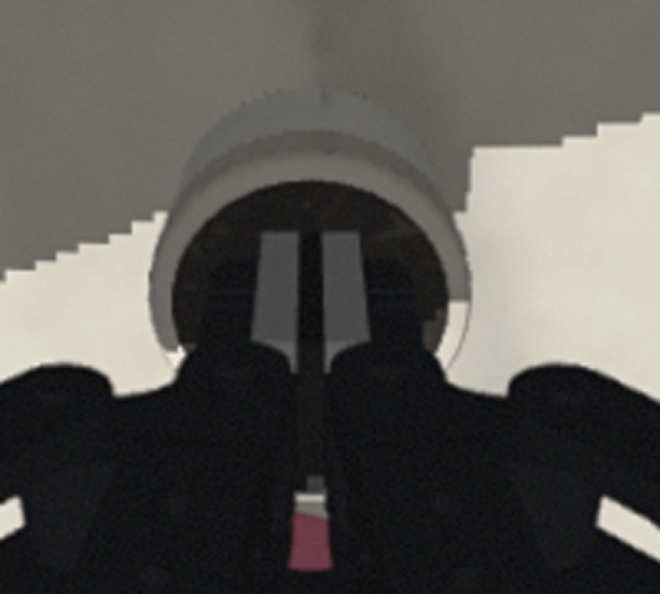

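The jar stands where it was, yet the fingers shut with no force, as if they had passed through it. I'll open again and close in smaller steps, reading the force as it goes.

```bash
python3 -m inch '[0,0,0,0,0,0,-1,0,0,0,0,0,0,-1,0,0,0,0,0,0,-1,0,0,0,0,0,0,-1,0,0,0,0,0,0,-1,0,0,0,0,0,0,-1]' 35 | tail -3
for k in 1 ; do python3 -m inch '[0,0,0,0,0,0,-0.3,0,0,0,0,0,0,-0.3,0,0,0,0,0,0,-0.3]' | tail -3;  python3 -m inch '[0,0,0,0,0,0,0,0,0,0,0,0,0,0,0,0,0,0,0,0,0]'|tail -3; done
python3 - <<'E'
from h import *
im,i=snap('wrist','w4')
b=vision.read_camera('scene')[210:300,180:300]
cv2.imwrite('pics/w4.png',np.hstack([cv2.resize(im[180:360,180:380,::-1],(400,360)),cv2.resize(b[:,:,::-1],(400,360),interpolation=cv2.INTER_CUBIC)]))
E
```

```text
contact_force: [0.1, 0.4, -0.5]
gripper_width: 0.996
grasp_force: 0.0
contact_force: [0.7, 0.3, 0.1]
gripper_width: 0.651
grasp_force: 0.0
contact_force: [0.0, -1.0, -0.1]
gripper_width: 0.5
grasp_force: 0.0
```

View pics/w4.png

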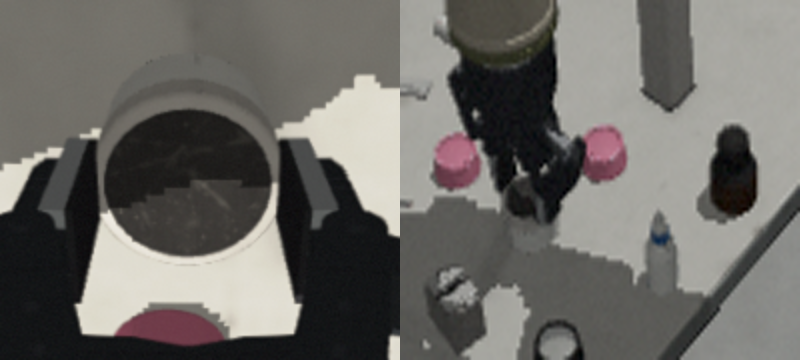

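```bash
python3 - <<'E'
from h import *
i=vision.camera_info('wrist');s=robot.read_state();print(s['eef_pos'])
Rm=cv2.Rodrigues(i['rvec'])[0];c=-Rm.T@i['tvec']
def loc(u,v,half):
    # point on ray with world |x - tcp x| = half
    p=p2w(i,u,v,0.,True);d=p-c;t=(half-abs(c[0]-s['eef_pos'][0])*0)/abs(d[0]);q=c+t*d;print(u,v,(q-s['eef_pos']).round(4))
# w1 has the same camera-tool geometry
for u,v in [(182,262),(368,262)]: loc(u,v,.0425)
for u,v in [(180+84/2,180+140/2),(180+280/2,180+140/2)]: loc(u,v,.0212)
def proj(P):
    q=Rm@P+i['tvec'];th=np.arctan2(np.hypot(q[0],q[1]),q[2]);k=th/np.hypot(q[0],q[1])*i['fx'];return (q[0]*k+i['cx'],q[1]*k+i['cy'])
for dz in [0,.013,.03]: print(dz,proj(s['eef_pos']+[-.0212,.011,dz]))
# jar outline check: rim at crop(98..278 , y~?) 
for z in [.037,.02,0]: print(z,proj(np.array([.5515,.356+.0235,z])),proj(np.array([.5515,.356-.0235,z])),proj(np.array([.5515-.0235,.356,z])))
E
```

```text
[0.5516791  0.35671327 0.00681272]
182 262 [-0.0428  0.0053  0.034 ]
368 262 [0.0422 0.0086 0.0405]
222.0 250.0 [-0.0215  0.0164  0.0442]
320.0 250.0 [0.0209 0.0123 0.0346]
0 (np.float64(234.88329846027847), np.float64(226.38449428392673))
0.013 (np.float64(232.08979896532924), np.float64(234.99252189183946))
0.03 (np.float64(227.79986752394768), np.float64(248.31283832238103))
0.037 (np.float64(273.1906677730566), np.float64(224.71685302754042)) (np.float64(273.0442101955662), np.float64(311.7880565420223)) (np.float64(223.8911686179049), np.float64(270.73714665467867))
0.02 (np.float64(273.1711752136662), np.float64(213.2690891102551)) (np.float64(273.03573803201357), np.float64(294.3560179858739)) (np.float64(228.34255806202276), np.float64(255.79045804973276))
0 (np.float64(273.1530676179442), np.float64(202.4275386405521)) (np.float64(273.02853724343265), np.float64(277.09359030781985)) (np.float64(232.70532047981897), np.float64(241.2916049680867))
```

The fingertips in the wrist picture sit about 30 mm higher than the reported TCP, so they closed above the jar lid. I'll lower in steps with the fingers open and watch the force.

```bash
python3 -m inch '[0,0,0,0,0,0,-1,0,0,0,0,0,0,-1,0,0,0,0,0,0,-1,0,0,0,0,0,0,-1,0,0,0.01,0,0,0,-1,0,0,0.01,0,0,0,-1,0,0,0,0,0,0,-1]' 35
python3 -m inch '[0,0,0.0075,0,0,0,-1,0,0,0.0075,0,0,0,-1,0,0,0.00,0,0,0,-1]' 35
python3 -m inch '[0,0,0,0,0,0,1,0,0,0,0,0,0,1,0,0,0,0,0,0,1,0,0,0,0,0,0,1,0,0,0,0,0,0,1]' 35
```

```text
time_s: 9.2
eef_pos: [0.5505, 0.3561, -0.0109]
eef_rot: [0.706, 0.708, -0.001, -0.0]
contact_force: [0.1, 0.1, -0.2]
gripper_width: 0.998
grasp_force: 0.0
time_s: 9.57
eef_pos: [0.5511, 0.3564, -0.0221]
eef_rot: [0.706, 0.708, -0.001, -0.0]
contact_force: [-0.8, -0.3, -0.5]
gripper_width: 1.002
grasp_force: 0.0
time_s: 10.2
eef_pos: [0.552, 0.3569, -0.0207]
eef_rot: [0.706, 0.708, 0.0, 0.0]
contact_force: [-0.9, -0.7, 3.6]
gripper_width: 0.523
grasp_force: 36.1
```

```bash
python3 -m inch '[0,0,-0.06,0,0,0,1,0,0,-0.06,0,0,0,1,0,0,-0.06,0,0,0,1,0,0,-0.02,0,0,0,1,-0.0238,-0.0592,0,0,0,0,1,-0.0238,-0.0592,0,0,0,0,1,-0.0238,-0.0592,0,0,0,0,1,-0.0625,0,0,0,0,0,1,-0.0625,0,0,0,0,0,1,-0.0625,0,0,0,0,0,1,-0.0625,0,0,0,0,0,1]' 35
python3 -m inch '[-0.0625,0,0,0,0,0,1,-0.0625,0,0,0,0,0,1,-0.0625,0,0,0,0,0,1,-0.0625,0,0,0,0,0,1,-0.05,0.042,0,0,0,0,1,-0.05,0.042,0,0,0,0,1,-0.05,0.042,0,0,0,0,1,-0.05,0.042,0,0,0,0,1,0,0,0,0,0,0,1,0,0,0,0,0,0,1]' 35
python3 - <<'E'
from h import *
im,i=snap('wrist','w5');t=vision.read_camera('top')
b=t[150:270,330:480,::-1]
cv2.imwrite('pics/w5v.png',np.hstack([im[:,:,::-1][:,:400],cv2.resize(b,(400,420),interpolation=cv2.INTER_CUBIC)]))
E
```

```text
time_s: 11.58
eef_pos: [0.4088, 0.0978, 0.1372]
eef_rot: [0.706, 0.708, -0.001, -0.001]
contact_force: [0.4, -0.9, -1.3]
gripper_width: 0.521
grasp_force: 36.5
time_s: 12.82
eef_pos: [0.544, -0.2597, 0.1368]
eef_rot: [0.707, 0.708, -0.0, -0.002]
contact_force: [-0.1, 0.6, -1.6]
gripper_width: 0.528
grasp_force: 36.6
```

View pics/w5v.png

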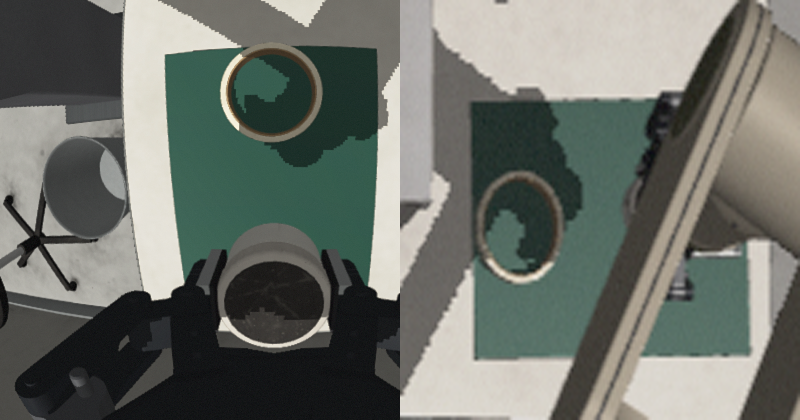

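The jar is held in the gripper. The tape's outline centre is at about (271,91) and the mat's left corners are at (165,55) and (377,48).

```bash
python3 - <<'E'
from h import *
i=vision.camera_info('wrist')
a=p2w(i,165,55,.003,True);b=p2w(i,377,48,.003,True);d=b-a
L=np.mean([p2w(i,221,91,.027,True),p2w(i,322,91,.027,True)],0);print(p2w(i,221,91,.027,True),p2w(i,322,91,.027,True),p2w(i,271,42,.027,True),p2w(i,271,141,.027,True))
print(a,b,np.linalg.norm(d),np.arctan2(d[1],d[0]))
x=d/np.linalg.norm(d);y=np.array([-x[1],x[0],0]);print('centre from corners',(a+b)/2-.14*y)
print(i['tvec'])
top=vision.camera_info('top')
# block/tape midpoint and mat from the first top picture, colour threshold
im=cv2.imread('pics/top0.png');h=cv2.cvtColor(im,cv2.COLOR_BGR2HSV);m=cv2.inRange(h,(65,70,20),(95,255,255));m=cv2.morphologyEx(m,cv2.MORPH_CLOSE,np.ones((41,41)));m[:, :340]=0
c=max(cv2.findContours(m,0,2)[0],key=cv2.contourArea);r=cv2.minAreaRect(c);P=np.array([p2w(top,u,v,.003) for u,v in cv2.boxPoints(r)]);print(r,P.round(4),P.mean(0))
E
```

```text
[ 0.49970207 -0.16754734  0.027     ] [ 0.58537151 -0.16744589  0.027     ] [ 0.54203815 -0.12527799  0.027     ] [ 0.54223429 -0.21124288  0.027     ]
[ 0.44141143 -0.12736249  0.003     ] [ 0.64194691 -0.12030461  0.003     ] 0.2006596425764043 0.03518063382731756
centre from corners [ 0.54660344 -0.26374692  0.003     ]
[-0.54393522 -0.26745388  0.23987817]
((458.8106689453125, 32.717498779296875), (138.91287231445312, 66.73705291748047), 7.352379322052002) [[ 0.9833 -0.1996  0.003 ]
 [ 1.1756 -0.2238  0.003 ]
 [ 1.13   -0.6102  0.003 ]
 [ 0.9388 -0.5818  0.003 ]] [ 1.05692534 -0.40383092  0.003     ]
```

```bash
python3 -m inch '[-0.003,0.001,0.06,0,0,0,1,0,0,0.06,0,0,0,1,0,0,0.05,0,0,0,1,0,0,0.017,0,0,0,1,0,0,0.003,0,0,0,1,0,0,0.002,0,0,0,1,0,0,0,0,0,0,1]' 35
```

```text
time_s: 13.8
eef_pos: [0.5472, -0.2636, -0.0129]
eef_rot: [0.706, 0.708, 0.0, 0.001]
contact_force: [0.0, -0.4, -0.9]
gripper_width: 0.528
grasp_force: 36.6
```

```bash
python3 -m inch '[0,-0.002,0.002,0,0,0,1,0,0,0,0,0,0,1,0,0,0,0,0,0,1]' 35; python3 -m inch '[0,0,0,0,0,0,1]' 35
```

```text
time_s: 14.18
eef_pos: [0.5443, -0.2629, -0.0163]
eef_rot: [0.706, 0.708, 0.0, 0.0]
contact_force: [-0.3, -0.2, -2.1]
gripper_width: 0.528
grasp_force: 36.6
time_s: 14.3
eef_pos: [0.5443, -0.2629, -0.0164]
eef_rot: [0.706, 0.708, -0.0, 0.0]
contact_force: [-0.3, 0.5, -1.3]
gripper_width: 0.524
grasp_force: 36.6
```

```bash
python3 -m inch '[0,0.001,0.0015,0,0,0,1,0,0,0,0,0,0,1,0,0,0,0,0,0,1]' 35;python3 -m inch '[0,0,0,0,0,0,0.2,0,0,0,0,0,0,-0.1,0,0,0,0,0,0,-0.2,0,0,0,0,0,0,-0.6,0,0,0,0,0,0,-1,0,0,0,0,0,0,-1,0,0,-0.06,0,0,0,-1,0,0,-0.06,0,0,0,-1,0,0,-0.06,0,0,0,-1,0,0,-0.06,0,0,0,-1]' 35
```

```text
time_s: 14.68
eef_pos: [0.5452, -0.2629, -0.0176]
eef_rot: [0.706, 0.708, 0.0, 0.0]
contact_force: [-0.1, -0.4, -0.6]
gripper_width: 0.527
grasp_force: 36.6
time_s: 15.92
eef_pos: [0.545, -0.2627, 0.1761]
eef_rot: [0.706, 0.708, 0.0, 0.0]
contact_force: [0.8, 0.1, -0.3]
gripper_width: 1.001
grasp_force: 0.0
```

```bash
python3 -m inch '[0,0,0,0,0,-1,-1,0,0,0,0,0,-1,-1,0,0,0,0,0,-1,-1,0,0,0,0,0,-1,-1,0,0,0,0,0,-1,-1,0,0,0,0,0,-1,-1,0,0,0,0,0,-1,-1,0,0,0,0,0,-1,-1,0,0,0,0,0,-1,-1,0,0,0,0,0,-1,-1,0,0,0,0,0,-1,-1,0,0,0,0,0,-1,-1,0,0,0,0,0,-1,-1,0,0,0,0,0,-1,-1,0,0,0,0,0,-1,-1,0,0,0,0,0,-1,-1,0,0,0,0,0,-1,-1,0,0,0,0,0,-1,-1,0,0,0,0,0,-1,-1,0,0,0,0,0,-1,-1]' | head -3
python3 -m inch '[0,0,0,0,0,-1,-1,0,0,0,0,0,-1,-1,0,0,0,0,0,-0.5,-1,0.052,0.046,0,0,0,0,-1,0.052,0.046,0,0,0,0,-1,0.052,0.046,0,0,0,0,-1,0,0.0625,0,0,0,0,-1,0,0.0625,0,0,0,0,-1,0,0.0625,0,0,0,0,-1,0,0.0625,0,0,0,0,-1,0,0.0625,0,0,0,0,-1,0,0.0625,0,0,0,0,-1,0,0.0625,0,0,0,0,-1,0,0.0625,0,0,0,0,-1,0,0.0625,0,0,0,0,-1]'
python3 -m inch '[-0.0158,0.0527,0,0,0,0,-0.5,-0.0158,0.0527,0,0,0,0,-0.5,-0.0158,0.0527,0,0,0,0,-0.5,0,0,0.06,0,0,0,-0.5,0,0,0,0,0,0,-0.5,0,0,0,0,0,0,-0.5]'
python3 - <<'E'
from h import *
im,i=snap('wrist','w6');print(robot.read_state()['joints'].round(2),robot.read_state()['eef_pos'])
E
```

```text
time_s: 18.42
eef_pos: [0.5451, -0.2628, 0.1743]
eef_rot: [0.085, 0.996, 0.0, -0.0]
time_s: 20.3
eef_pos: [0.4191, 0.2991, 0.1746]
eef_rot: [-0.001, 1.0, 0.0, 0.0]
contact_force: [0.5, 0.2, 0.6]
gripper_width: 0.996
grasp_force: 0.0
time_s: 21.05
eef_pos: [0.4571, 0.4236, 0.1274]
eef_rot: [-0.001, 1.0, -0.0, -0.0]
contact_force: [0.8, 0.2, 0.4]
gripper_width: 0.748
grasp_force: 0.0
[ 0.67  0.24  1.51 -0.    1.39 -0.91] [0.45772957 0.42401046 0.12845137]
```

View pics/w6.png

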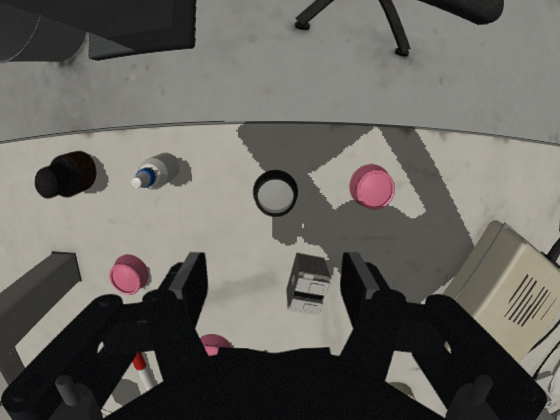

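The loupe (275,192) is centred between the fingers, with the pink look-alike (372,187) clear to the right and the glue at (148,176).

```bash
python3 -m inch '[0,0,0.06,0,0,0,-0.5,0,0,0.06,0,0,0,-0.5,0,0,0.045,0,0,0,-0.5,0,0,0.012,0,0,0,-0.5,0,0,0.005,0,0,0,-0.5,0,0,0,0,0,0,-0.5,0,0,0,0,0,0,-0.5]'
python3 -m inch '[0,0,0,0,0,0,1,0,0,0,0,0,0,1,0,0,0,0,0,0,1,0,0,0,0,0,0,1]' 30
```

```text
time_s: 21.98
eef_pos: [0.4582, 0.4248, -0.0172]
eef_rot: [-0.001, 1.0, 0.001, 0.001]
contact_force: [-0.5, 0.7, 0.5]
gripper_width: 0.752
grasp_force: 0.0
time_s: 22.48
eef_pos: [0.4575, 0.4243, -0.0181]
eef_rot: [-0.001, 1.0, 0.0, 0.001]
contact_force: [-1.9, -1.1, 6.1]
gripper_width: 0.474
grasp_force: 29.9
```

```bash
python3 -m inch '[0,0,-0.05,0,0,0,1,0,0,-0.075,0,0,0,1,0,0,-0.075,0,0,0,1,0.0167,-0.05,0,0,0,0,1,0.0167,-0.05,0,0,0,0,1,0.0167,-0.05,0,0,0,0,1,0,-0.0583,0,0,0,0,1,0,-0.0583,0,0,0,0,1,0,-0.0583,0,0,0,0,1,0,-0.0583,0,0,0,0,1,0,-0.0583,0,0,0,0,1,0,-0.0583,0,0,0,0,1,0,-0.0583,0,0,0,0,1,0,-0.0583,0,0,0,0,1,0,-0.0583,0,0,0,0,1,-0.0221,-0.0622,0,0,0,0,1,-0.0221,-0.0622,0,0,0,0,1,-0.0221,-0.0622,0,0,0,0,1,0,0,0,0,0,0,1,0,0,0,0,0,0,1]' 30
python3 -m inch '[0,0,0.06,0,0,0,1,0,0,0.06,0,0,0,1,0,0,0.05,0,0,0,1,0,0,0.018,0,0,0,1,0,0,0,0,0,0,1,0,0,0,0,0,0,1]' 30
```

```text
time_s: 24.98
eef_pos: [0.4708, -0.2647, 0.1404]
eef_rot: [-0.001, 1.0, 0.001, -0.0]
contact_force: [0.1, -0.3, -0.8]
gripper_width: 0.478
grasp_force: 30.7
time_s: 25.72
eef_pos: [0.4728, -0.2659, -0.0073]
eef_rot: [-0.001, 1.0, -0.001, 0.001]
contact_force: [0.3, -0.1, 0.1]
gripper_width: 0.473
grasp_force: 30.8
```

```bash
python3 -m inch '[0.001,0,0.004,0,0,0,1,0,0,0.003,0,0,0,1,0,0,0.0015,0,0,0,1,0,0,0,0,0,0,1,0,0,0,0,0,0,1,0,0,0,0,0,0,1]' 30
```

```text
time_s: 26.48
eef_pos: [0.4708, -0.2655, -0.0151]
eef_rot: [-0.001, 1.0, -0.0, 0.0]
contact_force: [-4.5, 2.3, 10.4]
gripper_width: 0.475
grasp_force: 31.8
```

```bash
python3 -m inch '[0,0,0,0,0,0,0.1,0,0,0,0,0,0,-0.1,0,0,0,0,0,0,-0.4,0,0,0,0,0,0,-0.5,0,0,-0.06,0,0,0,-0.5,0,0,-0.06,0,0,0,-0.5,0,0,-0.06,0,0,0,-1,0,0,-0.06,0,0,0,-1,0.0313,0.0625,0,0,0,0,-1,0.0313,0.0625,0,0,0,0,-1]' 
python3 -m inch '[0,0.061,0,0,0,0,-1,0,0.061,0,0,0,0,-1,0,0.061,0,0,0,0,-1,0,0.061,0,0,0,0,-1,0,0.061,0,0,0,0,-1,0,0.061,0,0,0,0,-1,0,0.061,0,0,0,0,-1,0,0.061,0,0,0,0,-1,-0.0175,0,0,0,0,0,-1,0,0,0,0,0,0,-1,0,0,0,0,0,0,-1]'
python3 - <<'E'
from h import *
im,i=snap('wrist','w7');t=vision.read_camera('top')[150:270,330:480,::-1]
cv2.imwrite('pics/w7v.png',np.hstack([im[60:360,80:480,::-1],cv2.resize(t,(375,300),interpolation=cv2.INTER_CUBIC)]))
E
```

```text
time_s: 27.72
eef_pos: [0.42, -0.1646, 0.1763]
eef_rot: [-0.0, 1.0, -0.0, 0.001]
contact_force: [0.5, 0.8, 1.2]
gripper_width: 0.997
grasp_force: 0.0
time_s: 29.1
eef_pos: [0.4334, 0.224, 0.1754]
eef_rot: [-0.0, 1.0, -0.0, -0.0]
contact_force: [0.5, -0.5, 0.3]
gripper_width: 0.999
grasp_force: 0.0
```

View pics/w7v.png

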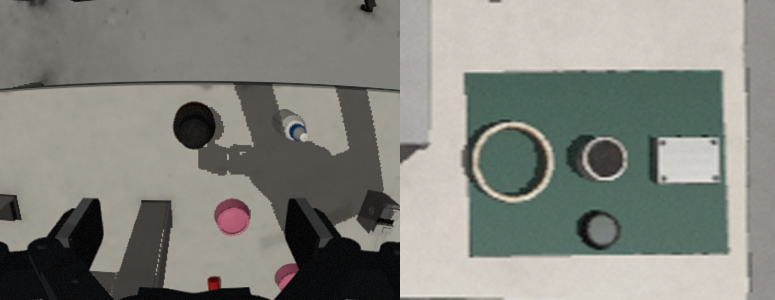

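```bash
python3 - <<'E'
from h import *
i=vision.camera_info('wrist');t=vision.camera_info('top')
print('oil',p2w(i,275,187,.069,True),p2w(i,273,174,.03,True),'bottle px')
for n,x,y,z in [('jar',604,158,.04),('loupe',600,229,.024),('tape',512,161,.027),('block',686.5,160,.019),('m',466,73,.003),('m',721,70,.003),('m',469,256,.003),('m',728,253,.003)]: print(n,p2w(t,330+(x-400)/2.5,150+y/2.5,z).round(4))
E
```

```text
oil [0.4251237  0.22539518 0.069     ] [0.421037   0.22354732 0.03      ] bottle px
jar [ 0.545  -0.2609  0.04  ]
loupe [ 0.4705 -0.2601  0.024 ]
tape [ 0.5412 -0.1659  0.027 ]
block [ 0.546  -0.3543  0.019 ]
m [ 0.6386 -0.1196  0.003 ]
m [ 0.6465 -0.3977  0.003 ]
m [ 0.4397 -0.1237  0.003 ]
m [ 0.4476 -0.4028  0.003 ]
```

```bash
python3 -m inch '[0.004,0,0.06,0,0,0,-1,0,0,0.06,0,0,0,-1,0,0,0.05,0,0,0,-1,0,0,0.04,0,0,0,-1,0,0,0.019,0,0,0,-1,0,0,0,0,0,0,-1,0,0,0,0,0,0,-1]'
python3 -m inch '[0,0,0,0,0,0,1,0,0,0,0,0,0,1,0,0,0,0,0,0,1,0,0,0,0,0,0,1,0,0,0,0,0,0,1]' 30
```

```text
time_s: 30.08
eef_pos: [0.4315, 0.2256, -0.006]
eef_rot: [-0.001, 1.0, 0.0, 0.001]
contact_force: [-0.4, 0.5, 0.9]
gripper_width: 1.001
grasp_force: 0.0
time_s: 30.7
eef_pos: [0.4308, 0.2254, -0.0068]
eef_rot: [-0.001, 1.0, 0.0, 0.001]
contact_force: [-1.1, -0.4, 6.0]
gripper_width: 0.479
grasp_force: 30.0
```

```bash
python3 -m inch '[0,0,-0.05,0,0,0,1,0,0,-0.075,0,0,0,1,0,0,-0.075,0,0,0,1,0.015,0,0,0,0,0,1,0,-0.0625,0,0,0,0,1,0,-0.0625,0,0,0,0,1,0,-0.0625,0,0,0,0,1,0,-0.0625,0,0,0,0,1,0,-0.0625,0,0,0,0,1,0,-0.0625,0,0,0,0,1,0,-0.0625,0,0,0,0,1,-0.063,-0.0425,0,0,0,0,1,-0.063,-0.0425,0,0,0,0,1,-0.063,-0.0425,0,0,0,0,1,-0.063,-0.0425,0,0,0,0,1,0,0,0,0,0,0,1,0,0,0,0,0,0,1]' 30
python3 -m inch '[0,0,0,0,0,0,1]' 30
python3 - <<'E'
from h import *
im,i=snap('wrist','w8');cv2.imwrite('pics/w8v.png',im[30:380,80:480,::-1])
E
```

```text
time_s: 32.83
eef_pos: [0.6196, -0.2597, 0.1501]
eef_rot: [-0.001, 1.0, 0.001, -0.002]
contact_force: [-0.2, -0.0, -0.3]
gripper_width: 0.483
grasp_force: 31.1
time_s: 32.95
eef_pos: [0.6201, -0.2597, 0.153]
eef_rot: [-0.001, 1.0, -0.0, 0.0]
contact_force: [0.4, 0.1, -0.3]
gripper_width: 0.48
grasp_force: 31.1
```

View pics/w8v.png

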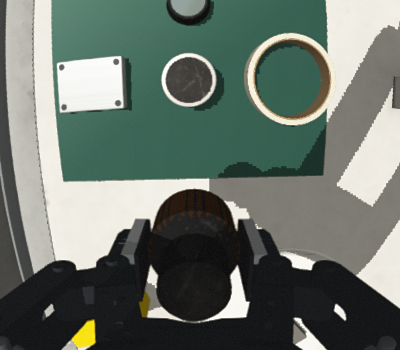

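The oil bottle is held upright. The jar is at (269,110), the block corners at (137,92), (202,87), (204,137) and (140,142), and the cap at (275,318).

```bash
python3 - <<'E'
from h import *
i=vision.camera_info('wrist')
print('cap',p2w(i,275,318,.229,True),'jar',p2w(i,269,110,.040,True),'loupe',p2w(i,268,34,.024,True))
print('block',np.mean([p2w(i,u,v,.019,True) for u,v in [(137,92),(202,87),(204,137),(140,142)]],0))
print('edge',p2w(i,144,211,.003,True),p2w(i,404,205,.003,True),'tape',p2w(i,367,109,.027,True))
E
```

```text
cap [ 0.61576041 -0.25899191  0.229     ] jar [ 0.54606539 -0.26389314  0.04      ] loupe [ 0.47505116 -0.26521373  0.024     ]
block [ 0.54707038 -0.35868637  0.019     ]
edge [ 0.6482085  -0.40012213  0.003     ] [ 0.6405793  -0.11951701  0.003     ] tape [ 0.54236364 -0.17460621  0.027     ]
```

```bash
python3 -m inch '[-0.003,-0.002,0.06,0,0,0,1,0,0,0.06,0,0,0,1,0,0,0.05,0,0,0,1,0,0,0.017,0,0,0,1,0,0,0.003,0,0,0,1,0,0,0.003,0,0,0,1,0,0,0.0015,0,0,0,1,0,0,0,0,0,0,1,0,0,0,0,0,0,1]' 30
```

```text
time_s: 34.12
eef_pos: [0.6234, -0.2622, -0.0027]
eef_rot: [-0.001, 1.0, -0.0, 0.0]
contact_force: [-0.9, -0.4, -0.8]
gripper_width: 0.485
grasp_force: 31.1
```

```bash
python3 -m inch '[0,0,0.001,0,0,0,1,0,0,0.001,0,0,0,1,0,0,0,0,0,0,1,0,0,0,0,0,0,1]' 30
```

```text
time_s: 34.62
eef_pos: [0.6234, -0.2621, -0.0037]
eef_rot: [-0.001, 1.0, -0.0, 0.0]
contact_force: [-4.9, 1.8, 6.0]
gripper_width: 0.483
grasp_force: 31.8
```

```bash
python3 -m inch '[0,0,0,0,0,0,0.1,0,0,0,0,0,0,-0.1,0,0,0,0,0,0,-0.6,0,0,0,0,0,0,-1,0,0,0,0,0,0,-1,0,0,-0.06,0,0,0,-1,0,0,-0.06,0,0,0,-1,0,0,-0.06,0,0,0,-1,0,0,-0.06,0,0,0,-1,0.0635,0.0413,0,0,0,0,-1,0.0635,0.0413,0,0,0,0,-1,0.0635,0.0413,0,0,0,0,-1,0.0635,0.0413,0,0,0,0,-1]'
python3 -m inch '[0,0.0597,0,0,0,0,-1,0,0.0597,0,0,0,0,-1,0,0.0597,0,0,0,0,-1,0,0.0597,0,0,0,0,-1,0,0.0597,0,0,0,0,-1,0,0.0597,0,0,0,0,-1,0,0.0597,0,0,0,0,-1,0,0.0597,0,0,0,0,-1,0,0.0597,0,0,0,0,-1,-0.0388,0.0484,0,0,0,0,-1,-0.0388,0.0484,0,0,0,0,-1,-0.0388,0.0484,0,0,0,0,-1,-0.0388,0.0484,0,0,0,0,-1,0,0,0,0,0,1,-1,0,0,0,0,0,1,-1,0,0,0,0,0,1,-1,0,0,0,0,0,0,-1,0,0,0,0,0,0,-1]'
python3 - <<'E'
from h import *
im,i=snap('wrist','w9');t=vision.read_camera('top')[150:270,330:480,::-1]
cv2.imwrite('pics/w9v.png',np.hstack([im[90:350,120:440,::-1],cv2.resize(t,(325,260),interpolation=cv2.INTER_CUBIC)]))
E
```

```text
time_s: 36.25
eef_pos: [0.4182, -0.1293, 0.1871]
eef_rot: [-0.001, 1.0, -0.0, 0.0]
contact_force: [0.2, 0.4, 1.4]
gripper_width: 1.001
grasp_force: 0.0
time_s: 38.5
eef_pos: [0.5427, 0.4546, 0.1872]
eef_rot: [0.103, 0.995, -0.0, -0.0]
contact_force: [-0.6, 0.6, -0.9]
gripper_width: 1.005
grasp_force: 0.0
```

View pics/w9v.png

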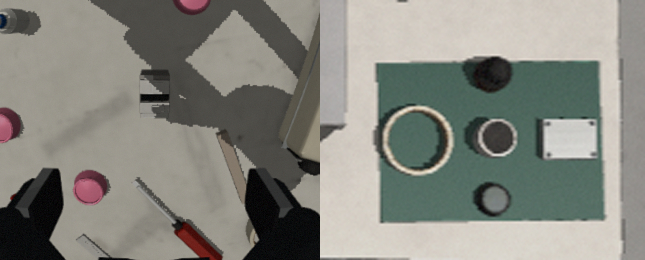

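All three are set out on the mat. The insert (275,183) lines up with the tool.

```bash
python3 - <<'E'
from h import *
i=vision.camera_info('wrist');s=robot.read_state();M=R.from_quat(s['eef_rot']).as_matrix()
a=p2w(i,275,207,.047,True);b=p2w(i,275,160,0,True);c=p2w(i,275,160,.047,True)
for q in (a,b,c): print(q.round(4),((q-s['eef_pos'])@M).round(4))
l=p2w(i,260,190,.047,True);r=p2w(i,291,190,.047,True);print(np.linalg.norm(l-r),((l+r)/2-s['eef_pos'])@M)
# auto: silhouette not used
E
```

```text
[0.5623 0.4521 0.047 ] [-0.0197  0.0015  0.1403]
[0.5233 0.4604 0.    ] [0.0202 0.0016 0.1873]
[0.5166 0.4616 0.047 ] [0.027  0.0014 0.1403]
0.030179781208633672 [-0.00241572  0.00194059  0.14027907]
```

```bash
python3 -m inch '[0.001,0.002,0.06,0,0,0,-1,0,0,0.06,0,0,0,-1,0,0,0.06,0,0,0,-1,0,0,0.045,0,0,0,-1,0,0,0.018,0,0,0,-1,0,0,0,0,0,0,-1,0,0,0,0,0,0,-1]'
python3 -m inch '[0,0,0,0,0,0,1,0,0,0,0,0,0,1,0,0,0,0,0,0,1,0,0,0,0,0,0,1,0,0,0,0,0,0,1,0,0,0,0,0,0,1]' 60
```

```text
time_s: 39.48
eef_pos: [0.5438, 0.4575, -0.0046]
eef_rot: [0.104, 0.995, 0.001, 0.001]
contact_force: [-0.2, 0.7, 0.2]
gripper_width: 1.001
grasp_force: 0.0
time_s: 40.22
eef_pos: [0.5427, 0.4567, -0.0065]
eef_rot: [0.104, 0.995, 0.0, 0.0]
contact_force: [0.3, -1.2, 5.5]
gripper_width: 0.332
grasp_force: 61.1
```

```bash
python3 -m inch '[0,0,-0.03,0,0,0,1,0,0,-0.06,0,0,0,1,0,0,-0.075,0,0,0,1,0,0,-0.075,0,0,0,1,0,0,0,0,0,1,1,0,0,0,0,0,1,1,0,0,0,0,0,1,1,0,0,0,0,0,1,1,0,0,0,0,0,1,1,0,0,0,0,0,1,1,0,0,0,0,0,1,1,0,0,0,0,0,1,1,0,0,0,0,0,1,1,0,0,0,0,0,1,1,0,0,0,0,0,1,1,0,0,0,0,0,1,1,0,0,0,0,0,1,1,0,0,0,0,0,1,1,0,0,0,0,0,1,1,0,0,0,0,0,1,1]' 60
python3 -m inch '[0,0,0,0,0,1,1,0,0,0,0,0,1,1,0,0,0,0,0,1,1,0,0,0,0,0,0.1,1,0,0,0,0,0,0,1,0,0,0,0,0,0,1]' 60
```

```text
time_s: 42.72
eef_pos: [0.5419, 0.4562, 0.1854]
eef_rot: [0.616, 0.788, -0.0, -0.0]
contact_force: [0.4, 0.2, -3.5]
gripper_width: 0.327
grasp_force: 60.1
time_s: 43.48
eef_pos: [0.5422, 0.4564, 0.1849]
eef_rot: [0.696, 0.718, -0.0, -0.0]
contact_force: [-0.4, -0.3, -3.2]
gripper_width: 0.332
grasp_force: 60.1
```

```bash
python3 -m inch '[-0.0476,-0.0397,0,0,0,0,1,-0.0476,-0.0397,0,0,0,0,1,-0.0476,-0.0397,0,0,0,0,1,-0.0476,-0.0397,0,0,0,0,1,-0.0597,-0.0018,0,0,0,0,1,-0.0597,-0.0018,0,0,0,0,1,-0.0597,-0.0018,0,0,0,0,1,-0.0597,-0.0018,0,0,0,0,1,-0.0597,-0.0018,0,0,0,0,1,-0.0597,-0.0018,0,0,0,0,1,-0.0597,-0.0018,0,0,0,0,1,-0.0597,-0.0018,0,0,0,0,1,-0.0597,-0.0018,0,0,0,0,1]' 60
python3 -m inch '[-0.0576,0.03,0,0,0,0,1,-0.0576,0.03,0,0,0,0,1,-0.0576,0.03,0,0,0,0,1,-0.0576,0.03,0,0,0,0,1,-0.0576,0.03,0,0,0,0,1,0,0,0,0,0,0,1,0,0,0,0,0,0,1,0,0,0,0,0,0,1]' 60
python3 - <<'E'
from h import *
im,i=snap('wrist','w10');s=robot.read_state()
np.save('w10.npy',np.r_[i['rvec'],i['tvec'],s['eef_pos'],s['eef_rot']])
Rm=cv2.Rodrigues(i['rvec'])[0]
# jar lid rim (dark lid on a white rim): fit lid, bright block hidden below the insert?
hsv=cv2.cvtColor(im,cv2.COLOR_RGB2HSV)
for z,n in [(.04,'jar')]:
    g=cv2.cvtColor(im,cv2.COLOR_RGB2GRAY);m=((g<75)&(hsv[...,1]<60)).astype('uint8')
    for c in cv2.findContours(m,0,2)[0]:
        if 300<cv2.contourArea(c)<4000:
            (u,v),r=cv2.minEnclosingCircle(c);print(n,u,v,r,cv2.contourArea(c)/(np.pi*r*r),p2w(i,u,v,z,True).round(3))
E
```

```text
time_s: 45.1
eef_pos: [0.4196, -0.1313, 0.1854]
eef_rot: [0.696, 0.718, 0.0, 0.001]
contact_force: [-0.4, 0.6, -3.6]
gripper_width: 0.331
grasp_force: 60.7
time_s: 46.1
eef_pos: [0.5465, -0.3556, 0.1856]
eef_rot: [0.696, 0.718, 0.0, 0.0]
contact_force: [0.4, 0.7, -2.6]
gripper_width: 0.326
grasp_force: 60.9
jar 49.07051467895508 204.88157653808594 58.02463912963867 0.15514358118789914 [ 0.279 -0.382  0.04 ]
jar 114.50431060791016 138.90948486328125 39.62664031982422 0.18578390654935056 [ 0.38  -0.308  0.04 ]
jar 203.32608032226562 95.23912811279297 19.688724517822266 0.8802575278982419 [ 0.477 -0.267  0.04 ]
jar 358.4239196777344 95.8315200805664 22.166501998901367 0.7689649017542728 [ 0.626 -0.262  0.04 ]
jar 275.0373840332031 93.39252471923828 21.098806381225586 0.9088242451187907 [ 0.545 -0.264  0.04 ]
```

```bash
python3 -m inch '[-0.0015,0,0.06,0,0,0,1,0,0,0.06,0,0,0,1,0,0,0.06,0,0,0,1,0,0,0.025,0,0,0,1,0,0,0.005,0,0,0,1,0,0,0.002,0,0,0,1,0,0,0,0,0,0,1,0,0,0,0,0,0,1]' 60
```

```text
time_s: 47.15
eef_pos: [0.5475, -0.3583, 0.0169]
eef_rot: [0.697, 0.718, 0.0, 0.001]
contact_force: [-0.5, 1.0, -2.8]
gripper_width: 0.334
grasp_force: 60.8
```

```bash
python3 -m inch '[0,0,0.003,0,0,0,1,0,0,0.002,0,0,0,1,0,0,0,0,0,0,1,0,0,0,0,0,0,1]' 60
```

```text
time_s: 47.65
eef_pos: [0.5469, -0.3579, 0.0125]
eef_rot: [0.697, 0.718, 0.0, 0.0]
contact_force: [-3.5, 2.3, 4.8]
gripper_width: 0.328
grasp_force: 62.0
```

```bash
python3 -m inch '[0,0,0,0,0,0,0.5,0,0,0,0,0,0,0.2,0,0,0,0,0,0,-0.2,0,0,0,0,0,0,-0.6,0,0,0,0,0,0,-1,0,0,0,0,0,0,-1,0,0,-0.05,0,0,0,-1,0,0,-0.06,0,0,0,-1,0,0,-0.06,0,0,0,-1,0,0,-0.06,0,0,0,-1,0.06,-0.04,0,0,0,0,-1,0.06,-0.04,0,0,0,0,-1,0.06,-0.04,0,0,0,0,-1,0.06,-0.04,0,0,0,0,-1,0.06,0,0,0,0,0,-1,0.06,0,0,0,0,0,-1,0,0,0,0,0,0,-1]'
python3 - <<'E'
from h import *
im,i=snap('top','t11');h=cv2.cvtColor(im,cv2.COLOR_RGB2HSV).astype(int)
X=slice(340,475);Y=slice(165,265);sub=h[Y,X]
green=((sub[...,0]>60)&(sub[...,0]<95)&(sub[...,1]>60)).astype('uint8')
c=max(cv2.findContours(green,0,2)[0],key=cv2.contourArea);print('mat',[p2w(i,u+340,v+165,.003).round(4).tolist() for u,v in cv2.boxPoints(cv2.minAreaRect(c))])
hole=np.zeros_like(green);cv2.drawContours(hole,[cv2.convexHull(c)],-1,1,-1);hole&=(1-green)
n,l,st,ce=cv2.connectedComponentsWithStats(hole)
for k in range(1,n):
    if st[k,4]>60: print(st[k],[p2w(i,ce[k][0]+340,ce[k][1]+165,z).round(4).tolist()[:2] for z in (.02,.04,.066)])
# block region pixels as grey map
u0,v0=428,200
print(im[v0:v0+28:2,u0:u0+34:2].mean(2).astype(int))
E
```

```text
time_s: 49.78
eef_pos: [0.41, -0.0709, 0.1955]
eef_rot: [0.695, 0.719, 0.001, 0.0]
contact_force: [-0.3, -1.0, 0.1]
gripper_width: 0.999
grasp_force: 0.0
mat [[0.638, -0.1204, 0.003], [0.6469, -0.396, 0.003], [0.5345, -0.3963, 0.003], [0.5256, -0.1227, 0.003]]
[ 59  13  48  17 267] [[0.6252, -0.267], [0.6224, -0.2623], [0.6189, -0.2561]]
[  19   29   99   27 1027] [[0.5581, -0.2545], [0.5563, -0.2499], [0.5539, -0.2439]]
[[ 89  92  92  91  93  91  91  93  91  92  88  92  90  89  89  88 187]
 [ 93  90  91  91  87  89  90  90  91  90  91  89  91  90  93  90 183]
 [ 91  71  94  91  89  93  75  75  89  91  91  70  42  90  83  88 165]
 [ 74  42  70  75  90  99 100  98  98 100 161 197 199 129 143  92 170]
 [ 73  39  66  85  92  64  49 121 189 200 151  28 152 150 196 111 174]
 [ 73  38  64  95  79  47  43 117 190 199 158  24 115 197 183 115 175]
 [ 94  43  63  97  89  48  51  91 182 201 160  22 125 201 198 141 167]
 [ 92  43  58  93  88  45  46 167 169 198 166  22 154 199 197 136 172]
 [ 94  36  59  95  96  46  51 148 162 201 167  23 155 199 182 137 170]
 [ 95  38  57 206 163  51  50  74  57  82  76  41  59  63 115  88 165]
 [ 96  40  55 176 179 207 207 208 208 208 208 207 209 195 134 105 165]
 [ 94  72  57 174 181 209 207 207 206 207 209 209 208 214 167 114 166]
 [ 96  95  94  95  97  97  96  97  92  92  92  95  94  94  96  96 130]
 [ 96  93  95  95  97  97  95  97  92  96  93  96  92  95  95  97 133]]
```

```bash
python3 - <<'E'
from h import *
i=vision.camera_info('top')
g=cv2.imread('pics/top0.png',0);b=cv2.imread('pics/t11.png',0)
# block outline in first picture, bright on dark mat
m=(g[195:232,425:462]>140).astype('uint8');c=max(cv2.findContours(m,0,2)[0],key=cv2.contourArea);r=cv2.minAreaRect(c);print(r);u,v=np.array(r[0])+[425,195];print('block',p2w(i,u,v,.019))
for r_ in b[203:221,438:464]: print(' '.join('%3d'%x for x in r_))
print([p2w(i,u,v,.066).round(4).tolist() for u,v in [(449.5,211.5),(441.5,211.5),(457.5,211.5),(449.5,205.5),(449.5,217.5)]])
E
```

```text
((20.0, 18.5), (17.0, 24.0), 90.0)
block [ 0.54741137 -0.35542246  0.019     ]
 93  95  95  93  94  93  93  93  94  95  96  94  94  92  94  96  96  92  93  91  94 138 186 203 205 205
 96  92  77  44  78  95  92  93  93  93  94  94  72  46  44  77  93  84  85  94  90 107 167 204 200 202
199 203 199 198 193 196 195 198 198 199 198 200 201 198 200 201 190 178 176 144  93 117 176 202 202 202
 99 101 100  98  98  97  98  98 100  97 162 198 198 203 199 180 129  83 143 146  94 118 171 201 201 202
 95  86  75 120 123 111 159 178 178 190 152  76  85 110 176 205 204 199 204 172 109 121 171 202 200 201
 64  49  49 118 121 136 189 201 200 199 151  32  28  49 153 178 150 174 197 168 112 121 176 200 204 202
 50  44  51 115 117 163 194 190 209 202 153  52  25  34  72 151 194 179 182 170 118 119 174 205 203 204
 47  49  42 114 118 160 190 190 200 203 158  51  24  33 115 176 197 182 184 174 117 122 177 203 204 203
 47  49  46 111 116 157 188 187 202 201 159  48  24  29 114 179 197 195 194 181 134 127 179 205 204 205
 48  50  51  88  91 154 183 184 202 204 161  64  22  33 125 187 201 198 198 186 143 1
[... 280 characters left out ...]
29 154 204 203 200 200 184 138 112 174 205 205 205
 46  47  51  83 149 151 162 201 202 202 167  80  22  29 155 202 200 198 183 163 139 111 171 205 205 207
 51  49  43  84 120 115 162 201 201 200 163  74  30  30 146 194 185 190 187 183 162 115 174 207 205 207
 51  49  49  64  74  65  57  84  82  65  76  69  41  51  60  66  63  81 116 108  90 103 167 207 204 204
137 135 131 130 127 127 126 124 125 125 128 149 166 167 169 167 189 209 208 168 107 104 165 207 203 206
208 206 208 207 209 207 209 207 208 207 209 208 208 207 210 211 195 153 134 133 107 105 167 205 206 205
[[0.5489, -0.3531, 0.066], [0.5485, -0.3324, 0.066], [0.5492, -0.3739, 0.066], [0.5645, -0.3533, 0.066], [0.5332, -0.353, 0.066]]
```

```bash
python3 -c "
from cell import hand_in
print(hand_in())"
```

```text
the job is handed in; nothing more can be done
None
```

The kit is set out as asked and handed in at about 50 s. By my last camera measurements the insert, jar, loupe and oil bottle are all within tolerance; the glue bottle and tape were not touched, and no verdict came back.

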